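Rinse an espresso cup: seat it, press the rinser dial to the third click and hold

TASK

Lift the striped espresso cup gently (thin china: squeeze it with no more than 25 N) and, keeping it mouth down and without dropping it, set it flat on the cup rinser's round steel pad between the four black posts, handle in a gap between two posts. Once it is in place and let go, press the red paddle of the spring-return dial down past two clicks to the third (green mark), not on to the end stop, and finish while still holding it there, since it springs back if released. Leave the other things where they are.

Things in the scene. Friction and masses are not known exactly. Their poses are not given: they have to be found in the camera images.
- cup: White espresso cup with dark stripes, loose, mouth down, 50 mm tall, 65 mm across at the mouth (below), about 59 mm in the upper half. Origin on its underside, z up; the round body is centred 11 mm along own +y; the handle points along own -y, 14 mm wide, to 55 mm from the body's centre, 2 to 38 mm high. Grip from above, fingers closing along own x, 35 mm up. About 0.09 to 0.15 kg.
- cup_centre (a point): Centre of the cup's round body at the level of its underside (the mouth rim); its axes are those of the cup.
- rinser: Cup rinser fixed on the table: grey plate 150 mm (own x) x 270 mm (own y), 12 mm thick; cradle on the left (+y), red dial on the right (-y), with a white tower 42 mm wide, 105 mm tall on the dial's outer side. Origin at the centre of the plate's underside, z up; own -x is the front, where the paddle sticks out.
- cradle (a point): Centre of the top of the round steel pad (solid, 108 mm across, 20 mm above the table); axes as the rinser's. Four black posts, 6 mm thick, 12 mm above the pad, on a 42 mm radius at 45, 135, 225, 315 degrees from own x: the cup has 6 mm of play. The handle may lie in any gap (own +x, +y, -x or -y), up to about 25 degrees off.
- dial_axis (a point): Centre of the red dial (disc 68 mm across, 16 mm thick) on its level axis, which runs along the rinser's own y; at the rinser's own x = 0, y = -70 mm, 65 mm above the table. Site axes as the rinser's. Coloured marks behind the disc show the positions: black rest, yellow, orange, green.
- paddle (a point): Middle of the top of the red paddle (32 mm long, 36 mm wide, 8 mm thick), 85 mm from the dial's axis; it moves with the dial. At rest it slopes 0.60 rad up to the front, 113 mm above the table, 70 mm before the axis; at the third click 0.06 rad below level, 60 mm above the table, 85 mm before the axis.
- dial (a joint): Dial angle, rad: 0 at rest, paddle up; grows as the paddle is pressed down. Clicks (hollows between ridges) at 0.22 (yellow), 0.44 (orange), 0.66 (green, third; 0.58 to 0.74 counts); ridges at 0.11, 0.33, 0.55, 0.77; end stop 0.86. Pressing takes about 4 N at rest, 7 N at the third click; climbing each ridge takes 1 to 1.5 N more. Released, it springs back to 0.
- beaker: Clear glass beaker, 76 mm across, 86 mm tall, loose, a bystander. Origin at the centre of its foot.
- salt_shaker: Shaker with glass foot and grey dome top, 44 mm across, 90 mm tall, loose, a bystander at the back. Origin at the centre of its foot.
- teaspoon: Steel teaspoon lying near the front edge, 130 x 26 x 11 mm, loose, a bystander. Origin at its middle on the table.

How it is judged (in metres and radians):
On the way, in this order (a step that is already met when the one before it is completed fails the run):
1. the cup stands mouth down, flat on the cradle between the posts, and is let go (horizontal distance between cup_centre and cradle below 0.012 m and z of cup_centre in the frame of cradle between -0.004 and 0.004 m and angle between cup's own z axis and vertical below 0.1 rad and contact force between the fingers and cup below 0.3 N), for 0.3 s.
2. the dial is held at the third click (value of joint dial between 0.58 and 0.74 rad and contact force between the fingers and rinser above 1.5 N), for 0.5 s.
At the end, for the whole second after the job is handed in: The cup stands mouth down and flat (within 0.1 rad) on the cradle's pad, its centre within 12 mm of the cradle's, untouched and at rest; the fingers still press the paddle (over 1.5 N) with the dial between 0.58 and 0.74 rad, at the third click; the bystanders are within 25 mm of where they were (all of step 1 and all of step 2 and linear speed of cup below 0.03 m/s and distance of each of beaker, salt_shaker, teaspoon from where it was at the start of the episode below 0.025 m); the arm keeps its last pose, push and grip.
It fails at once if the china cup is squeezed too hard (over 60 N summed over both fingers) (contact force between the fingers and cup above 60 N).
It fails at once if the cup is dropped on to the cradle (horizontal distance between cup_centre and cradle below 0.05 m and z of cup_centre in the frame of cradle below 0.03 m and linear speed of cup above 0.6 m/s).
It fails at once if the paddle is pressed before the cup is in place (value of joint dial above 0.25 rad and horizontal distance between cup_centre and cradle above 0.03 m).
It fails at once if the dial is pushed past the third click (value of joint dial above 0.8 rad).
It fails at once if a bystander is knocked away (distance of any of beaker, salt_shaker, teaspoon from where it was at the start of the episode above 0.025 m).
It also fails if it takes over 51 s, if anything falls off the work surface, if the arm or the gripper's body presses on something with over 40 N, if the wrist force passes 120 N, or if a joint passes its speed limit or range.

ROBOT

A 6-joint arm with a two-finger parallel gripper is mounted at the origin on a cart in front of the work surface, level with it; the furniture and walls round the work are solid. World frame = base frame: x ahead of the robot, y to its left, z up, the work surface at z = 0. Lengths are in mm, angles in rad, forces in N, time in s.
With the tool pointing down it reaches from about 400 to 825 mm from the base axis. Payload 7 kg.
Tool frame: the origin (TCP) lies at the very end of the fingers, on their centre line; the grasp point (between the pads) lies 19 mm behind it; z points along the fingers, y is the line along which they close (so a half turn about z gives the same grasp; the last joint's range is limited). The gripper opens to 88 mm and grips with 3 to 60 N. Pads are 19 mm wide; open, the fingers measure 130 mm over their backs; the gripper's body (78 mm by 193 mm) begins 47 mm behind the grasp point.
Start: joints at [-1.054, 0.359, 0.012, 0, -1.224, -0.288], TCP at [153.071, -657.392, 226.561] pointing down, gripper open.
Joint ranges: [-3.07, 3.07], [-1.43, 2.12], [-1.02, 1.25], [-3.03, 1.67], [-3.05, -0], [-3.03, 3.03]. Speed limits (rad/s): [2.39, 2.39, 3.01, 3.14, 3.14, 3.14].

INTERFACE

Orientations are given as a unit quaternion [x, y, z, w].
In Python, from plant import bot gives the robot as it stands. Calls block until the motion is done:
- bot.move_ptp(position, orientation): joint-space move of the TCP to a pose.
- bot.line_to(position, velocity=150, ori=None): straight line of the TCP; ori=None keeps the orientation; velocity is the mean speed in mm/s.
- bot.move_joints(angles): joint-space move.
- bot.move_gripper(opening, force=None): finger opening in mm; force is the grip in N (None keeps the last); returns when the fingers have stopped.
- bot.pause(seconds).
- bot.solve_ik(position, orientation): joint angles nearest the present ones, or None.
- bot.read_state(): the state.
- bot.camera(name): name is "scene" or "side" or "wrist"; returns the picture (420x560x3 uint8, red, green, blue); there is no depth.
- bot.get_calibration(name): a dict with "fx", "fy", "cx", "cy" (pixels), "view" (4x4, takes a point from world to camera coordinates); the wrist camera has in their place "T_tool_cam" (4x4, takes a point from camera to tool coordinates, whose origin is the TCP and whose axes are the flange's). Camera axes: x right, y up, looking along -z (the intrinsics and any distortion apply to the point x, -y, -z); pixel columns grow to the right and rows downward; lengths in mm; the calibration is good to about 2 mm. A picture is of the moment at which its call begins: read the wrist's pose just before it. get_calibration takes no time and is no camera call.
A pose or a line that the arm cannot do raises bot.Unreachable and nothing moves.
- bot.close_job(): hands the job in; it is judged then, once.
The state is a dict: "t": time; "joint_pos": joint angles; "qvel": joint speeds; "tau": joint torques, N m; "tcp_pos": TCP position; "eef_rot": TCP orientation; "contact_force": force on the tool from outside, world axes, zero at the start; "moment": the same for the moment, N m; "width": finger opening in mm; "finger_force": force on a finger pad.
Only numpy, scipy, OpenCV 4.12 (cv2) and the standard library are available. Lean on these libraries where they do the work, as an engineer would, in place of code of your own. Each camera call takes 0.05 s, during which the arm holds its last target. There are 200 camera calls.

## Working session

There is one attempt and no reset: what is moved stays moved. The work goes in short steps, each a Python script; the robot and the scene stay as the last script left them, time stands still between calls to the robot, and variables do not carry over. Pictures are saved under pics/ and viewed, at most 10 in all, crops included, and the job is handed in when it is done.

```bash
ls; mkdir -p pics
python3 - <<'E'
from plant import bot
import cv2,numpy as np
ims=[bot.camera(n) for n in("scene","side")]
for n,i in zip(("scene","side"),ims): cv2.imwrite(f"pics/{n}0.png",i[:,:,::-1])
w=bot.camera("wrist");cv2.imwrite("pics/wrist0.png",w[:,:,::-1])
for n in("scene","side","wrist"):print(n,bot.get_calibration(n))
print(bot.read_state())
E
```

```text
pics
plant.py
scene {'fx': 493.9576515184749, 'fy': 493.9576515184749, 'cx': 284.19750366257915, 'cy': 219.6051754084615, 'view': array([[-6.78888536e-01, -7.34120835e-01, -1.33024613e-02,
         4.22768979e+02],
       [ 3.17434775e-01, -3.09792540e-01,  8.96249824e-01,
        -2.65129759e+02],
       [-6.62076672e-01,  6.04231066e-01,  4.43350086e-01,
        -6.15489514e+02],
       [ 0.00000000e+00,  0.00000000e+00,  0.00000000e+00,
         1.00000000e+00]])}
side {'fx': 423.68834750880404, 'fy': 423.68834750880404, 'cx': 280.64542088722084, 'cy': 211.56588177544506, 'view': array([[-9.72489527e-01, -2.32501904e-01, -1.43869577e-02,
         5.69014149e+02],
       [ 1.35353750e-01, -6.14251918e-01,  7.77414911e-01,
        -1.20120993e+02],
       [-1.89587663e-01,  7.54080531e-01,  6.28823562e-01,
        -9.19698846e+02],
       [ 0.00000000e+00,  0.00000000e+00,  0.00000000e+00,
         1.00000000e+00]])}
wrist {'fx': 365.52535175508314, 'fy': 365.52535175508314, 'cx': 280.12674561656223, 'cy': 203.97148386765085, 'T_tool_cam': array([[ 5.12572438e-04,  9.65995095e-01,  
[... 293 characters left out ...]
0]])}
{'t': 0.15, 'joint_pos': array([-1.05392508e+00,  3.59191422e-01,  1.12751508e-02, -2.26619455e-04,
       -1.22410757e+00, -2.88094907e-01]), 'qvel': array([-0.00244727, -0.00083757,  0.00230071,  0.00174464, -0.00034441,
       -0.00019528]), 'tau': array([-2.78719082e-03, -5.83274603e+01,  2.93288594e+01,  7.00130448e+00,
        8.71173019e-03, -1.23956479e-04]), 'tcp_pos': array([ 152.95792816, -657.06396241,  225.86550809]), 'eef_rot': array([-1.14100544e-01,  9.93469012e-01,  6.06448491e-04, -1.42381472e-04]), 'contact_force': array([-0.16927533,  0.17967862,  0.71221307]), 'moment': array([-0.03875059,  0.01513194,  0.00905566]), 'finger_force': 0.0, 'width': 87.60094330869097}
```

View pics/scene0.png

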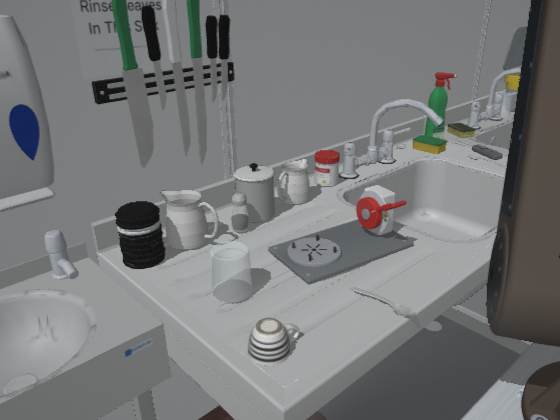

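View pics/side0.png

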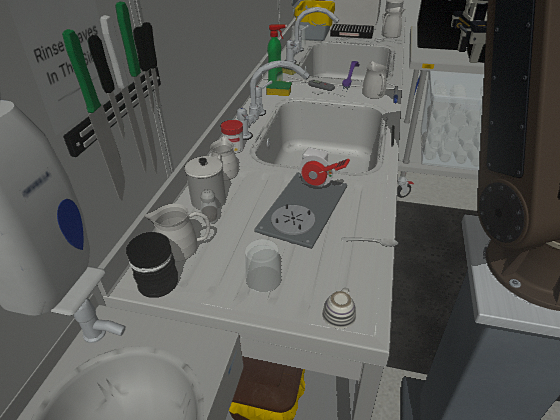

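Scene view: cup at (269,340) with its handle to the right (293,330), pad centre (314,250), dial (370,213), paddle (393,207), beaker (231,273). Side view: cup (340,307), pad (293,217), dial (313,173), paddle tip (347,162).

```bash
cat > h.py <<'E'
import numpy as np,cv2
from plant import bot
from scipy.spatial.transform import Rotation as R
def cam(name,st=None):
    c=bot.get_calibration(name)
    if name=="wrist":
        T=np.eye(4);T[:3,:3]=R.from_quat(st["eef_rot"]).as_matrix();T[:3,3]=st["tcp_pos"];T=T@c["T_tool_cam"]
    else: T=np.linalg.inv(c["view"])
    return c,T
def ray(ct,uv):
    c,T=ct;d=T[:3,:3]@np.array([(uv[0]-c["cx"])/c["fx"],-(uv[1]-c["cy"])/c["fy"],-1.])
    return T[:3,3],d/np.linalg.norm(d)
def plane(ct,uv,z):
    o,d=ray(ct,uv);return o+d*(z-o[2])/d[2]
def tri(*rs):
    A=sum(np.eye(3)-np.outer(d,d) for o,d in rs);b=sum((np.eye(3)-np.outer(d,d))@o for o,d in rs)
    p=np.linalg.solve(A,b);return p,[np.linalg.norm(np.cross(p-o,d)) for o,d in rs]
def proj(ct,p):
    c,T=ct;q=np.linalg.inv(T)@np.r_[p,1];return c["cx"]+c["fx"]*q[0]/-q[2],c["cy"]+c["fy"]*q[1]/q[2]
def down(a): # tool z down, tool y (closing) at world angle a
    y=np.array([np.cos(a),np.sin(a),0]);z=np.array([0,0,-1.]);return R.from_matrix(np.c_[np.cross(y,z),y,z]).as_quat()
def shot(fn):
    st=bot.read_state();im=bot.camera("wrist");cv2.imwrite(fn,im[:,:,::-1]);return st,im
E
python3 - <<'E'
from h import *
np.set_printoptions(precision=1,suppress=True)
s,d=cam("scene"),cam("side")
for n,a,b in [("cupmid",(269,340),(340,308)),("pad",(314,250),(293,217)),("dial",(370,213),(313,173)),("beakerfoot",(231,290),(264,282)),("paddletip",(404,204),(348,162)),("shaker",(239,205),(207,200))]:
    print(n,*tri(ray(s,a),ray(d,b)))
for n,a,z in[("rl",(270,248),12),("front",(310,276),12),("right",(413,243),12),("spoon l",(354,289),5),("spoon r",(413,313),5),("cuptop",(269,324),50)]: print(n,plane(s,a,z))
for a in (0,np.pi/2):
  print(R.from_quat(down(a)).as_matrix()[:,0])
print(R.from_quat(bot.read_state()["eef_rot"]).as_matrix())
E
```

```text
cupmid [413.6 225.   23.9] [np.float64(1.297056732813865), np.float64(1.2970567328139087)]
pad [559.5 -23.3  21.6] [np.float64(0.036473995651203864), np.float64(0.03647399565122316)]
dial [ 536.6 -167.1   61.6] [np.float64(2.1208129205864217), np.float64(2.1208129205864332)]
beakerfoot [578.7 174.5   5.6] [np.float64(4.114646721518112), np.float64(4.114646721518024)]
paddletip [ 448.3 -154.5  115.1] [np.float64(2.285177435779067), np.float64(2.2851774357791084)]
shaker [766.4   3.1  60.6] [np.float64(0.9279680646901983), np.float64(0.9279680646901576)]
rl [639.9  23.8  12. ]
front [508.4  39.9  12. ]
right [ 448.  -204.6   12. ]
spoon l [430.4   5.5   5. ]
spoon r [316.2 -11.2   5. ]
cuptop [417.6 219.6  50. ]
[0. 1. 0.]
[-1.  0.  0.]
[[-1.  -0.2 -0. ]
 [-0.2  1.   0. ]
 [ 0.   0.  -1. ]]
```

```bash
cat > look.py <<'E'
from h import *
import pickle
q=down(np.pi/2);out=[]
for i,p in enumerate([(540,-130,260),(540,-20,260),(430,175,210),(430,255,210)]):
    bot.move_ptp(p,q);bot.pause(.15);st,im=shot(f"pics/w{i}.png");out.append((st,im))
pickle.dump(out,open("w.pkl","wb"))
print(bot.read_state()["t"],st["tcp_pos"],st["joint_pos"],st["contact_force"])
cv2.imwrite("pics/m.png",cv2.resize(np.vstack([np.hstack([out[0][1],out[1][1]]),np.hstack([out[2][1],out[3][1]])]),(800,600),interpolation=cv2.INTER_AREA)[:,:,::-1])
E
python3 look.py
```

```text
5.1333 [430.08645172 254.16031651 209.91719795] [ 9.27803772e-01  8.04970740e-02 -3.90808685e-01  2.25105098e-05
 -1.09988902e+00 -2.49952221e+00] [ 0.67940985  0.65375173 -0.15368156]
```

View pics/m.png

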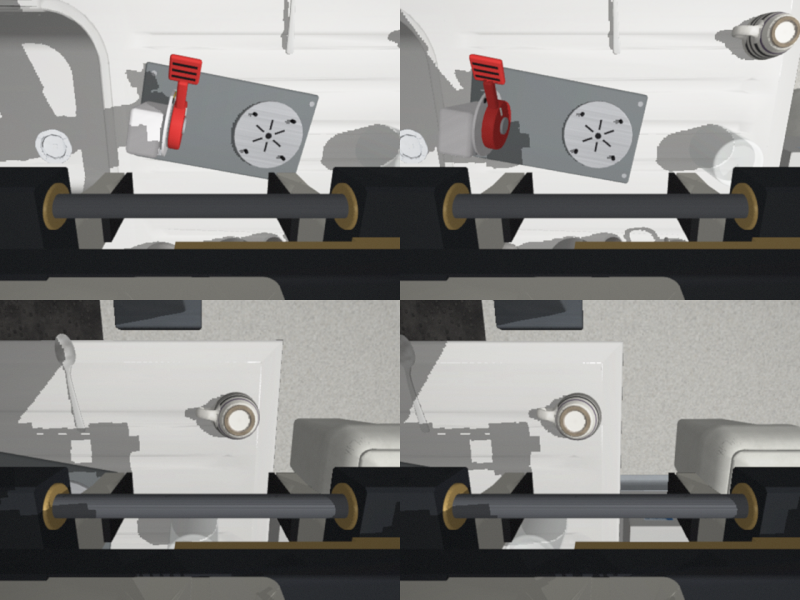

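Montage (panels scaled by 1/1.4): the pad is at (268,134) in w0 and (198,134) in w1, with the red dial and paddle clear to its left. The cup's brown foot ring is at (238,121) in w2 and (177,121) in w3, handle toward image left (world -y).

```bash
cat > seg.py <<'E'
from h import *
import pickle
np.set_printoptions(precision=1,suppress=True)
out=pickle.load(open("w.pkl","rb"))
def big(m,near):
    cs,_=cv2.findContours(m.astype(np.uint8),cv2.RETR_EXTERNAL,cv2.CHAIN_APPROX_NONE)
    cs=[c for c in cs if cv2.contourArea(c)>300]
    return min(cs,key=lambda c:np.linalg.norm(np.array(cv2.minEnclosingCircle(c)[0])-near))
rp,rr,plt=[],[],[]
for i,near in((0,(375,188)),(1,(277,188))):
    st,im=out[i];ct=cam("wrist",st);hsv=cv2.cvtColor(im,cv2.COLOR_RGB2HSV);g=hsv[...,2]
    c=big((g>140)&(hsv[...,1]<60),near);e=cv2.fitEllipse(cv2.convexHull(c));print("pad",e)
    rp.append(ray(ct,e[0]))
    red=(hsv[...,1]>150)&((hsv[...,0]<8)|(hsv[...,0]>172))&(hsv[...,2]>60)
    c=big(red,(255-i*0,110));x,y,w,h=cv2.boundingRect(c);print("red",x,y,w,h)
    top=red[:y+42].astype(np.uint8);r=cv2.minAreaRect(cv2.findNonZero(top));print("paddle",r);rr.append(ray(ct,r[0]))
    plm=((g>60)&(g<140)&(hsv[...,1]<60))
    plt.append((ct,im,plm))
print("pad",*tri(*rp));print("paddle",*tri(*rr))
cr=[]
for i,near in((2,(333,169)),(3,(248,169))):
    st,im=out[i];ct=cam("wrist",st);hsv=cv2.cvtColor(im,cv2.COLOR_RGB2HSV)
    br=((hsv[...,1]>70)&(hsv[...,0]<25)&(hsv[...,2]>60)).astype(np.uint8);br[300:]=0
    br=cv2.morphologyEx(br,cv2.MORPH_CLOSE,np.ones((3,3),np.uint8))
    c=big(br,near);e=cv2.fitEllipse(cv2.convexHull(c));print("cup",e);cr.append(ray(ct,e[0]))
print("cup",*tri(*cr))
a=[cv2.resize(out[i][1][y:y+h,x:x+400//s],None,fx=s,fy=s,interpolation=cv2.INTER_CUBIC) for i,x,y,h,s in((0,180,60,100,3),(2,250,120,100,3))]
b=[cv2.resize(out[i][1][y:y+100,x:x+133],(399,300),interpolation=cv2.INTER_CUBIC) for i,x,y in((0,180,70),(1,80,70),(2,250,120),(3,165,120))]
cv2.imwrite("pics/crop.png",np.vstack([np.hstack(b[:2]),np.hstack(b[2:])])[:,:,::-1])
E
python3 seg.py
```

```text
pad ((376.7635192871094, 187.3292694091797), (91.31300354003906, 102.20975494384766), 48.26280212402344)
red 235 76 47 133
paddle ((257.5945739746094, 98.43243408203125), (44.058929443359375, 39.45575714111328), 9.462322235107422)
pad ((270.6647644042969, 103.13349151611328), (428.4571228027344, 631.398193359375), 88.97480773925781)
red 97 76 58 133
paddle ((121.5, 96.5), (41.0, 49.0), 90.0)
pad [495.8 -46.9 181.8] [np.float64(33.47427588844909), np.float64(33.4742758884491)]
paddle [ 464.2 -148.8  108.7] [np.float64(0.7097887780382096), np.float64(0.7097887780381993)]
cup ((483.29339599609375, 278.0894470214844), (29.051950454711914, 50.59465408325195), 150.72381591796875)
cup ((76.96269989013672, 278.34527587890625), (30.767614364624023, 50.3525276184082), 29.886320114135742)
cup [394.2 214.3 300.6] [np.float64(0.3614391484217789), np.float64(0.3614391484218657)]
```

View pics/crop.png

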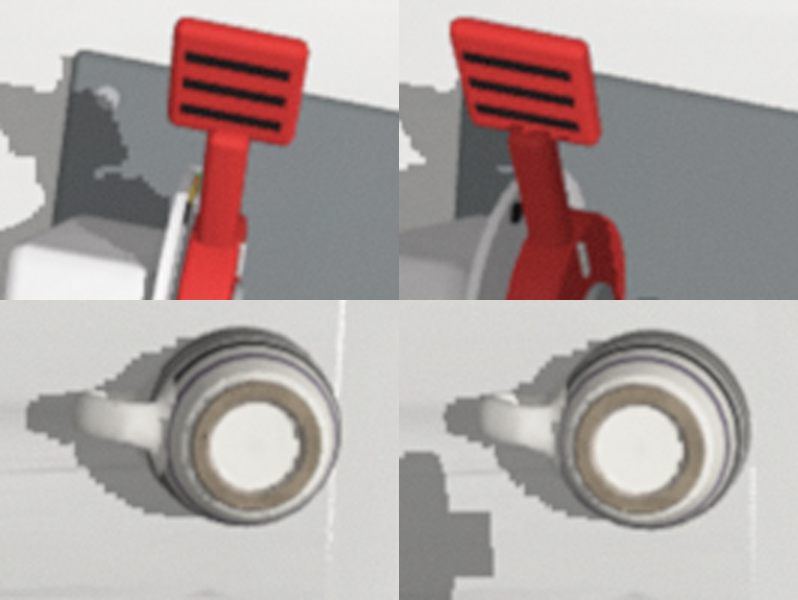

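Crops: paddle centres at about (259,97) in w0 and (123.4,97) in w1. The cup ring centre is at about (335,169) in w2, with the handle's mid near (285,158). The ring is pale tan, so the colour mask needs loosening.

```bash
cat > seg2.py <<'E'
from h import *
import pickle
np.set_printoptions(precision=2,suppress=True)
out=pickle.load(open("w.pkl","rb"));C=[cam("wrist",o[0]) for o in out]
def blob(i,mask,x,y,r):
    m=np.zeros(mask.shape,np.uint8);cv2.circle(m,(x,y),r,1,-1);m&=mask.astype(np.uint8)
    m=cv2.morphologyEx(m,cv2.MORPH_CLOSE,np.ones((3,3),np.uint8))
    cs,_=cv2.findContours(m,cv2.RETR_EXTERNAL,cv2.CHAIN_APPROX_NONE)
    return max(cs,key=cv2.contourArea)
H=[cv2.cvtColor(o[1],cv2.COLOR_RGB2HSV).astype(int) for o in out]
for i,x in((2,335),(3,247)): print(H[i][169,x-30:x+30:3].tolist())
r=[]
for i,x in((0,376),(1,277)):
    c=blob(i,H[i][...,2]>145,x,188,57);e=cv2.fitEllipse(cv2.convexHull(c));print("pad",e);r.append(ray(C[i],e[0]))
p,er=tri(*r);print("PAD",p,er)
r=[]
for i,x in((2,335),(3,247)):
    c=blob(i,(H[i][...,1]>40)&(H[i][...,0]<25)&(H[i][...,0]>5),x,169,30);e=cv2.fitEllipse(cv2.convexHull(c));print("cup",e);r.append(ray(C[i],e[0]))
cup,er=tri(*r);print("CUP",cup,er)
hp,_=tri(ray(C[2],(276.7,157.7)),ray(C[3],(165+84/3,157.7)));print("handle tip tri",hp)
for i,x in((2,284),(3,165+105/3)):
    v=plane(C[i],(x,158.3),36)-cup;print("handle dir",v,np.degrees(np.arctan2(v[1],v[0])))
P=lambda i,u:plane(C[i],u,12)
# plate front edge: fit line to transitions bright->dark per column
for i,cols in((0,range(300,430,3)),(1,range(215,340,3))):
    pts=[]
    for x in cols:
        col=H[i][60:180,x,2];k=np.where(col<150)[0]
        if len(k): pts.append(P(i,(x,60+k[0]))[:2])
    l=cv2.fitLine(np.array(pts,np.float32),cv2.DIST_HUBER,0,.01,.01).ravel();print("front edge",l,"own y angle",np.degrees(np.arctan2(l[1],l[0])))
pc=lambda i,u:ray(C[i],u)
print("paddle",*tri(pc(0,(259,97)),pc(1,(123.4,97))))
for a,b in(((178,18),(452,18)),((306,42),(590,45)),((296,143),(600,142)),((170,122),(475,118))):
    print("corner",tri(pc(0,(180+a[0]/3,70+a[1]/3)),pc(1,(80+(b[0]-399)/3,70+b[1]/3)))[0])
E
python3 seg2.py
```

```text
[[173, 9, 109], [25, 13, 121], [20, 14, 160], [19, 44, 109], [18, 53, 135], [20, 18, 216], [25, 7, 231], [25, 7, 231], [21, 8, 231], [23, 9, 229], [21, 8, 227], [21, 8, 229], [26, 8, 230], [30, 7, 228], [25, 7, 229], [15, 22, 117], [19, 55, 139], [18, 37, 151], [26, 8, 225], [170, 5, 150]]
[[12, 9, 136], [21, 14, 132], [16, 32, 121], [18, 54, 136], [16, 25, 194], [26, 8, 235], [25, 7, 233], [26, 8, 232], [23, 9, 232], [23, 9, 229], [23, 9, 230], [20, 10, 233], [20, 7, 230], [26, 8, 231], [23, 12, 189], [17, 52, 141], [17, 53, 136], [25, 7, 234], [27, 10, 220], [139, 20, 143]]
pad ((375.9219665527344, 188.1703643798828), (91.41716766357422, 98.56764221191406), 53.256099700927734)
pad ((277.4226379394531, 188.1622314453125), (93.99346160888672, 95.88335418701172), 83.73504638671875)
PAD [559.41 -23.78  17.58] [np.float64(0.04509565416485796), np.float64(0.045095654164879526)]
cup ((334.7613220214844, 168.28123474121094), (41.09947967529297, 42.61860656738281), 49.06968688964844)
cup ((244.49032592773438, 169.29991149902344), (41.26106643676758, 42.35523986816406), 134.4033966064453)
CUP [415.06 222.55  45.83] [np.float64(0.009377328721248551), np.float64(0.009377328721210307)]
handle tip tri [408.99 170.94  17.99]
handle dir [ -7.53 -44.83  -9.83] -99.53840759614971
handle dir [ -8.42 -40.98  -9.83] -101.60346662851445
front edge [  0.19   0.98 486.45 -22.02] own y angle 79.195305
front edge [  0.19   0.98 485.52 -24.66] own y angle 79.155106
paddle [ 463.79 -147.7   107.73] [np.float64(0.039637019040289045), np.float64(0.03963701904013618)]
corner [ 448.36 -162.2   116.76]
corner [ 454.35 -129.09  111.37]
corner [ 480.11 -131.81  102.87]
corner [ 474.06 -166.98  100.34]
```

```bash
cat > grasp.py <<'E'
from h import *
np.set_printoptions(precision=2,suppress=True)
cup=np.array([414.4,222.6]);pad=np.array([559.2,-23.5]);yaw=np.radians(-10.6)
best=None
for a in(yaw,yaw+np.pi):
    s=[bot.solve_ik((*cup,16),down(a)),bot.solve_ik((*pad,36),down(a))]
    print(a,s)
    if all(x is not None for x in s):
        m=max(abs(x[5]) for x in s)
        if best is None or m<best[0]: best=(m,a)
a=best[1];q=down(a);print(a)
bot.move_gripper(88,15)
bot.move_ptp((*cup,130),q);bot.line_to((*cup,60),120);bot.line_to((*cup,16.5),60);bot.pause(.2)
st=bot.read_state();print(st["tcp_pos"],st["contact_force"],st["t"])
bot.move_gripper(50,15);bot.pause(.3);st=bot.read_state();print(st["tcp_pos"],st["contact_force"],st["width"],st["finger_force"])
bot.line_to((*cup,50),40);bot.line_to((*cup,190),120);bot.pause(.2);st=bot.read_state();print(st["tcp_pos"],st["contact_force"],st["width"],st["finger_force"],st["t"])
st,im=shot("pics/held.png")
s=bot.camera("scene");d=bot.camera("side")
import pickle;pickle.dump((a,st,im,s,d),open("held.pkl","wb"))
cv2.imwrite("pics/held2.png",np.hstack([cv2.resize(im[150:420],(400,193)),cv2.resize(s[:, :],(400,300))[:193]])[:,:,::-1] if 0 else cv2.resize(np.hstack([im,s]),(800,300))[:,:,::-1])
E
python3 grasp.py
```

```text
-0.18500490071139894 [array([ 0.91,  0.28, -0.69,  0.  , -0.6 ,  2.04]), array([ 0.31,  0.37, -0.47,  0.  , -0.73,  2.65])]
2.956587752878394 [array([ 0.91,  0.28, -0.69,  0.  , -0.6 , -1.1 ]), array([ 0.31,  0.37, -0.47,  0.  , -0.73, -0.49])]
2.956587752878394
[414.58 222.83  16.86] [ 0.43 -0.17  0.46] 8.425
[414.39 222.61  16.49] [ 0.04 -0.14 -0.25] 58.945565966030735 14.913486080983667
[414.22 222.42 189.43] [-0.05  0.55 -1.45] 58.76627196610183 14.826119747043833 11.825
```

View pics/held2.png

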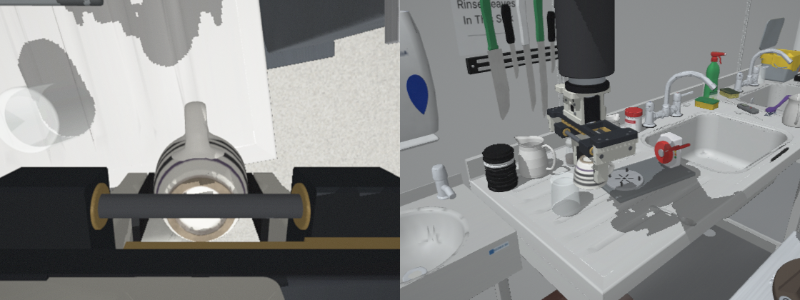

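The cup is held upright and level between the fingers at 58.8 mm, carrying about 1.5 N, with its handle straight along the tool's x axis. Now I'll place it with contact sensing.

```bash
cat > place.py <<'E'
from h import *
np.set_printoptions(precision=2,suppress=True)
pad=np.array([559.2,-23.5]);q=down(np.radians(-10.8)+np.pi)
bot.move_ptp((*pad,190),q);bot.line_to((*pad,75),120);bot.line_to((*pad,45),50);bot.pause(.2)
f0=bot.read_state()["contact_force"];z=45
while z>34:
    z-=1 if z>39 else .5
    bot.line_to((*pad,z),20);bot.pause(.05);st=bot.read_state();f=st["contact_force"]-f0
    if f[2]>1.5:break
print(z,st["tcp_pos"],f,st["finger_force"],st["width"],st["t"])
if z<39.5:
    bot.move_gripper(75);bot.pause(.1);bot.move_gripper(88);bot.pause(.2);p=bot.read_state()["tcp_pos"]
    bot.line_to((*pad,110),80);bot.line_to((*pad,240),150)
    # look
    bot.move_ptp((540,-40,260),down(np.radians(79.2)));bot.pause(.15)
st,im=shot("pics/placed.png");s=bot.camera("side");sc=bot.camera("scene");print(st["t"],st["joint_pos"])
import pickle;pickle.dump((st,im,s,sc),open("placed.pkl","wb"))
c=cam("side");u,v=map(int,proj(c,(530,-80,50)))
a=cv2.resize(s[v-60:v+60,u-80:u+80],(400,300),interpolation=cv2.INTER_CUBIC)
cv2.imwrite("pics/placed2.png",np.hstack([cv2.resize(im,(400,300),interpolation=cv2.INTER_AREA),a])[:,:,::-1])
E
python3 place.py
```

```text
36.5 [559.28 -23.46  36.56] [-0.4  -1.06  2.45] 14.866758444393184 58.86101390549178 18.4333
23.4 [ 0.29  0.12 -0.23 -0.   -1.22 -2.05]
```

View pics/placed2.png

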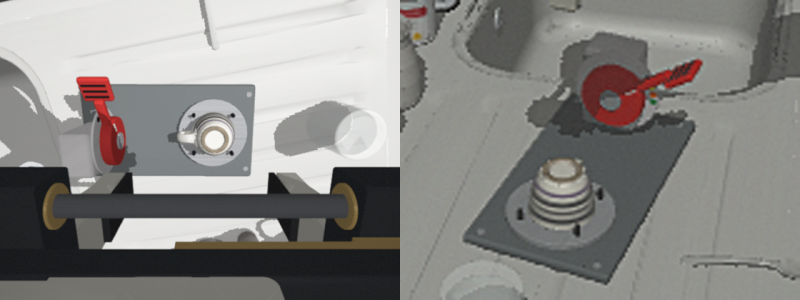

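The cup stands on the pad between the posts, its handle in the gap towards the dial; contact came exactly at the expected height. The ring is at (214,139) and the paddle is still up at (95,88). I'll check the centring, then press along the paddle's arc.

```bash
cat > press.py <<'E'
from h import *
import pickle,sys
np.set_printoptions(precision=2,suppress=True)
st,im,_,_=pickle.load(open("placed.pkl","rb"));ct=cam("wrist",st);h=cv2.cvtColor(im,cv2.COLOR_RGB2HSV).astype(int)
m=np.zeros(h.shape[:2],np.uint8);cv2.circle(m,(300,195),28,1,-1);m&=((h[...,1]>40)&(h[...,0]<25)&(h[...,0]>5)).astype(np.uint8)
m=cv2.morphologyEx(m,cv2.MORPH_CLOSE,np.ones((3,3),np.uint8));cs,_=cv2.findContours(m,cv2.RETR_EXTERNAL,cv2.CHAIN_APPROX_NONE)
e=cv2.fitEllipse(cv2.convexHull(max(cs,key=cv2.contourArea)));err=plane(ct,e[0],69)[:2]-(559.2,-23.5);print("cup-pad",e,err)
if np.linalg.norm(err)>8: sys.exit("check cup")
y=np.radians(-10.8);ox=np.array([np.cos(y),np.sin(y)]);oy=np.array([-ox[1],ox[0]]);ax=np.array([559.2,-23.5])-140*oy
def tgt(phi):
    t=.6-phi;return (*(ax-85*np.cos(t)*ox),65+85*np.sin(t)+9.5*abs(np.tan(t)))
q=down(np.radians(79.2));bot.move_gripper(0,15)
p=np.array(tgt(0));bot.move_ptp(p+(0,0,60),q);bot.line_to(p+(0,0,10),80);bot.pause(.2);f0=bot.read_state()["contact_force"]
for phi in(0,.1,.2,.3,.4,.5,.58,.66):
    bot.line_to(tgt(phi),30);bot.pause(.1);s=bot.read_state();print(phi,np.array(tgt(phi)),s["tcp_pos"],s["contact_force"]-f0,s["width"])
bot.pause(.4);st,im=shot("pics/p.png");s=bot.camera("side");sc=bot.camera("scene");print(st["t"],st["contact_force"]-f0)
pickle.dump((st,im,s,sc),open("press.pkl","wb"))
def crop(im,n):
    u,v=map(int,proj(cam(n),(500,-110,60)));return cv2.resize(im[v-60:v+60,u-80:u+80],(400,300),interpolation=cv2.INTER_CUBIC)
cv2.imwrite("pics/p2.png",np.hstack([crop(sc,"scene"),crop(s,"side")])[:,:,::-1])
E
python3 press.py
```

```text
cup-pad ((300.4166564941406, 195.1205596923828), (36.27898406982422, 37.57663345336914), 72.63644409179688) [-0.89  0.23]
0 [ 464.06 -147.87  119.49] [ 464.53 -147.92  119.87] [-0.4  -0.24  4.16] 0.5823370629118396
0.1 [ 459.69 -147.04  110.94] [ 459.73 -147.07  111.05] [0.52 0.2  4.6 ] 0.44767729167114956
0.2 [ 456.06 -146.35  102.12] [ 456.21 -146.4   102.36] [-0.04  0.14  5.52] 0.16853289060133986
0.3 [ 453.2  -145.8    93.06] [ 453.15 -145.78   93.22] [-0.77  1.    5.51] 0.23408691751454205
0.4 [ 451.14 -145.41   83.81] [ 450.95 -145.44   84.  ] [-1.66  1.15  5.1 ] 0.5076627401677045
0.5 [ 449.89 -145.17   74.44] [ 449.62 -145.18   74.64] [-2.07  0.75  6.02] 0.8428222089609843
0.58 [ 449.49 -145.1    66.89] [ 449.05 -145.09   67.02] [-1.94  1.05  5.43] 0.35419165904648925
0.66 [ 449.62 -145.12   60.47] [ 449.2  -145.13   60.74] [-3.28  0.47  7.83] 0.6960555987862028
31.4083 [-3.56  1.59  8.38]
```

View pics/p2.png

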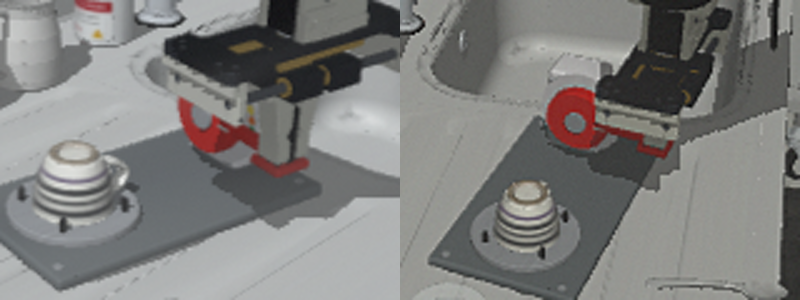

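The scene and side views show the gripper tip holding the paddle near level and the cup standing undisturbed between the posts. With the tip at z = 60.7 mm the dial is at about 0.66 rad, and the 8 N push fits the third click.

```bash
python3 -c "
from plant import bot
s=bot.read_state();print(s['t'],s['tcp_pos'],s['contact_force']);print(bot.close_job())"
```

```text
31.5583 [ 449.21703734 -145.1380085    60.79932104] [-3.47429273  0.59433063  7.0692866 ]
the job is handed in; nothing more can be done
None
```

I set the cup mouth down on the pad between the posts, about 1 mm off centre, and handed the job in at 31.6 s with the paddle held at about 0.66 rad (third click, 7–8 N push); the angle is worked out from the fingertip height, and no verdict came back.

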